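# Press a lamp cap home with the ratchet press and free the jaw

## Robot

A 6-joint arm with a two-finger parallel gripper is mounted at the origin on the work surface. World frame = base frame: x ahead of the robot, y to its left, z up, the work surface at z = 0. Lengths are in m, angles in rad, forces in N, time in s.
With the tool pointing down it reaches from about 0.35 to 0.775 m from the base axis. Payload 7.3 kg.
Tool frame: the origin (TCP) lies between the finger pads; the fingertips stand 25 mm ahead of it and the grasp point (between the pads) lies 6 mm ahead of it; y points along the fingers, z is the direction in which the jaws open and shut, and the axes are right-handed (so a half turn about y gives the same grasp; the last joint's range is limited). The gripper opens to 92 mm and grips with 3 to 60 N. Pads are 19 mm wide; open, the fingers measure 130 mm over their backs; the gripper's body (75 mm by 190 mm) begins 47 mm behind the grasp point.
Start: joints at [1.142, 0.342, 1.524, -0, 1.275, -0.146], TCP at [0.146, 0.504, 0.252] pointing down, gripper open.
Joint ranges: [-2.53, 2.53], [-0.77, 2.02], [0.04, 2.7], [-1, 4.14], [0.28, 2.66], [-3.11, 3.11]. Speed limits (rad/s): [2.57, 2.57, 3.14, 3.14, 3.14, 3.14].

## Interface

Orientations are given as [roll, pitch, yaw] about the fixed x, y, z axes, in that order (R = Rz(yaw) Ry(pitch) Rx(roll)).
In Python, from cell import sensors, read_camera, hand_in gives the robot as it stands. The module is installed in compiled form; this text tells all that it offers.
- The arm moves only by the tool send_rows, never from a script. Its argument "motion" is a list that holds one entry, the list of rows, each a list of 4 numbers: the shift along the tool's x, y, z in m, then the turn about the tool's y in degrees. In form: [[[tx, ty, tz, twist], ...]]. A call has 1 to 8 rows; each row is the pose to reach, as a shift and turn from the pose measured when the call began, along the tool's axes at that moment; what a row does not reach only later rows make up. A row lasts 1/10 s, in which the tool goes at most 50 mm and 8.59 degrees, less where a joint would pass 70% of its speed; a pose out of reach is approached as far as the arm can. A call with a gripper value outside its range is refused whole. "gripper" is the opening, from 0 (shut) to 1 (fully open), set as the call begins (left out, the last holds). The fingers move at their own pace and stop on an object; "grip_force" is the grip in N (left out, the last holds). Time passes only in rows, so rows that repeat a pose let the fingers close. It gives the time, the measured TCP pose, the force and the opening at its end, in the units of the state.
- sensors.observe(): the state, without advancing time (a new reading comes with each control period).
- read_camera(name): name is "side" or "top" or "wrist"; returns a dict with "frame" (480x640x3 uint8, red, green, blue), "fx", "fy", "cx", "cy" (pixels), "extrinsics" (4x4, takes a point from world to camera coordinates). Camera axes: x right, y up, looking along -z (the intrinsics and any distortion apply to the point x, -y, -z); pixel columns grow to the right and rows downward; lengths in m; the calibration is good to about 2 mm. A picture is of the moment at which its call begins. There is no depth.
- hand_in(): hands the job in, once; it reports no verdict.
The state is a dict: "time": time; "qpos": joint angles; "qvel": joint speeds; "joint_efforts": joint torques, N m; "tool_pos": TCP position; "tool_rot": TCP orientation; "contact_force": force on the tool from outside, world axes, zero at the start; "torque": the same for the moment, N m; "opening": finger opening in m.
Only numpy, scipy, OpenCV 4.12 (cv2) and the standard library are available. Lean on these libraries where they do the work, as an engineer would, in place of code of your own. Each camera call takes 0.05 s, during which the arm holds its last target.

## Task

Press the orange cap fully home into the white housing: pump the press's orange trigger until the jaw has pushed the cap in and the trigger goes firm under a good squeeze, but squeeze no harder than that or the part cracks. Then press the red release, hold it down until the jaw has sprung all the way back, and let go. Work the jaw by trigger and release only: do not push the cap, the jaw or its bar by hand, and leave the other things on the bench where they are.

Things in the scene. Friction and masses are not known exactly. Their poses are not given: they have to be found in the camera images.
- press: Ratchet press on the bench: dark steel base 430 x 100 x 12 mm (x -130 to 300), blue cheeks 128 mm high at x -18 to 18. Origin on the bench under the trigger's hinge; +x is the way the jaw advances, to the housing; z up. In this frame: hinge axis along y at (0, 0, 115) mm, trigger pad at x -107, release pad at x 100, jaw face at rest at x 160, housing's mouth at x 192 to 208.
- rack: The jaw's bar with cross rungs (9 mm pitch) and blue jaw head (top 96 mm high). Its x in the press frame is the jaw's travel, 0 (fully back) to 69 mm. A full trigger stroke advances it 9 mm, one click; as the trigger rises it settles back onto the last tooth it clicked past. A spring pulls it back at 0.06 m/s only while the release is held down (1 s in all); let up early, it catches again.
- jaw_face (a point): Centre of the jaw's round black rubber face (36 mm across, 72 mm above the bench), which looks to the press's +x. It is sprung: 22 N per mm.
- housing: White round lamp housing (54 mm across and long, axis level, 72 mm above the bench) fixed in an aluminium nest on the press. Origin: in the plane of its mouth, under its axis, 12 mm above the bench; x is the press's +x, into the housing. Its distance from the jaw differs from run to run.
- cap: Orange plug cap, flange 52 mm across, 5 mm thick, partly in the housing's mouth. Origin: centre of the flange's outer face, towards the jaw. Slides only along x against a press-fit drag of 9 N and stays. At the start its face is 13 to 17 mm outside the mouth; fully home (flange on the rim) 5 mm, x = -5 mm in the housing's frame. It needs a squeeze of 12 N or more once home; over 36 N cracks it.
- trigger_pad (a point): Top centre of the trigger's orange pad (40 x 34 mm, 110 mm from the hinge), 142 mm above the bench when up. Press it straight down: it swings 44 mm down (to 98 mm) to a hard stop, tipping from +0.2 to -0.2 rad; it springs back. Takes 3 to 7 N with the jaw free, 8 to 10 N as the cap slides in. Cap home: firm at once, anywhere in the stroke; 13 to 16 N is right, over 18 N can crack the part.
- trigger (a joint): Trigger angle in rad: 0 up (rest), 0.40 at the bottom stop, where it is hard too but without loading the cap. The first 0.17 rad of a stroke are idle, the click comes at about 0.36.
- release_pad (a point): Top centre of the red release pad (36 x 36 mm), 109 mm above the bench when up. Press it straight down: it rocks about a hinge 48 mm to its -x and 39 mm below it. Full travel about 13 mm to a hard stop; the jaw is free from about 9 mm. Takes 1 to 4 N, up to 10 N at first while it holds a loaded jaw; springs back up.
- release (a joint): Release angle in rad: 0 up, 0.28 fully down; frees the jaw above about 0.18. It twitches by up to 0.2 as the rungs click past.
- blisters: Loose stack of clear blister shells, 100 x 75 x 48 mm, beyond the press. Origin: centre of underside.
- driver: Loose screwdriver lying beyond the press, about 200 mm long.
- caps_box: Loose open cardboard box of caps, 100 x 75 x 40 mm, on the robot's side of the press. Origin: centre of underside.
- adhesive: Loose small bottle, 36 mm across, 75 mm tall, on the robot's side of the press. Origin: centre of underside.

How it is judged:
By the outcome, as a careful person would: the job done as asked, in the order asked, and still so for the second after the job is handed in, with the robot touching nothing.
It also fails if it takes over 48 s, if anything falls off the work surface, if the arm or the gripper's body presses on something with over 40 N, if the wrist force passes 120 N, or if a joint passes its speed limit or range.

## Working session

There is one attempt and no reset: what is moved stays moved. The work goes in short steps, Python scripts to look and compute and a tool call to move; the robot and the scene stay as the last step left them, time stands still between calls to the robot, and variables do not carry over. Pictures are saved under pics/ and viewed, and the job is handed in when it is done.

Besides the shell and the picture viewer there is one more tool, called after "Emit:" as name([rows], argument=value, ...), one row to a line, values as JSON. send_rows: Moves the arm, as the interface text tells. Its arguments: {"type":"object","properties":{"motion":{"type":"array"},"gripper":{"type":"number"},"grip_force":{"type":"number"}},"required":["motion"]}

```bash
mkdir -p pics; python3 - <<'E'
from cell import sensors, read_camera
import cv2,numpy as np
s=sensors.observe()
for k in s: print(k,np.round(s[k],4))
for n in ["top","side"]:
    c=read_camera(n); cv2.imwrite(f"pics/{n}0.png",c["frame"][:,:,::-1]); np.savez(f"{n}0.npz",**c)
    print(n,c["fx"],c["fy"],c["cx"],c["cy"]);print(np.round(c["extrinsics"],4), [k for k in c])
E
```

```text
time 0.0
qpos [ 1.142   0.3427  1.525   0.      1.2754 -0.146 ]
qvel [ 0.0014 -0.0008  0.0001  0.0004  0.0006  0.0012]
joint_efforts [-2.00000e-04 -4.31245e+01 -2.44221e+01  7.17000e-02  5.62000e-02
 -1.00000e-04]
tool_pos [0.1463 0.5038 0.251 ]
tool_rot [-1.5724e+00  2.0000e-04 -2.8280e-01]
contact_force [-0.3959 -0.2448 -0.1665]
torque [-0.0458  0.0542 -0.0225]
opening 0.0919
top 433.70817091949567 433.70817091949567 318.17817403567585 241.13819953583803
[[-0.0067 -0.9992 -0.0397  0.0445]
 [ 0.9833 -0.0138  0.1816 -0.564 ]
 [-0.182  -0.0378  0.9826 -0.6432]
 [ 0.      0.      0.      1.    ]] ['frame', 'fx', 'fy', 'cx', 'cy', 'extrinsics']
side 496.9157086520043 496.9157086520043 312.43174419008415 240.9496394580426
[[-0.9989 -0.0463  0.0051  0.5812]
 [ 0.027  -0.4854  0.8739 -0.0976]
 [-0.038   0.873   0.4861 -0.8715]
 [ 0.      0.      0.      1.    ]] ['frame', 'fx', 'fy', 'cx', 'cy', 'extrinsics']
```

View pics/top0.png

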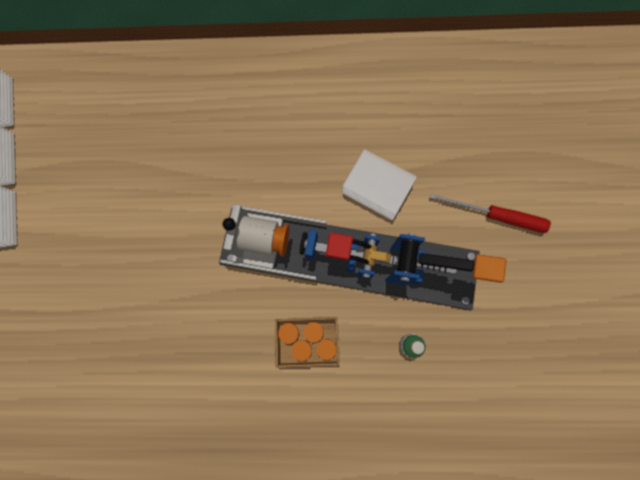

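View pics/side0.png

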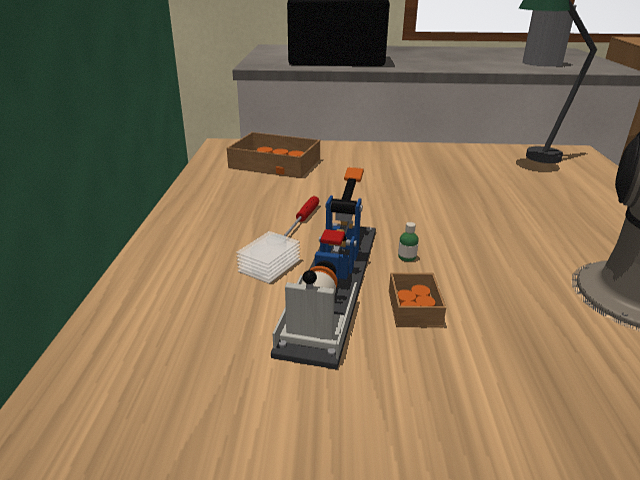

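The top view shows the trigger pad at about (490,268), the release at (340,246), the cap at (281,238) and the housing at (258,235). The loose things are clear of the pads. Next I measure.

```bash
cat > h.py <<'E'
import numpy as np,cv2
def ray(c,u,v):
    E=np.array(c["extrinsics"]);R=E[:3,:3];t=E[:3,3]
    d=R.T@np.array([(u-c["cx"])/c["fx"],-(v-c["cy"])/c["fy"],-1.]);o=-R.T@t
    return o,d
def onz(c,u,v,z):
    o,d=ray(c,u,v);return o+d*(z-o[2])/d[2]
def proj(c,p):
    E=np.array(c["extrinsics"]);q=E[:3,:3]@np.array(p)+E[:3,3]
    return np.array([c["cx"]+c["fx"]*q[0]/-q[2],c["cy"]-c["fy"]*q[1]/-q[2]])
def blobs(f,kind,amin=30):
    hsv=cv2.cvtColor(f,cv2.COLOR_RGB2HSV)
    if kind=="orange": m=cv2.inRange(hsv,(6,190,110),(16,255,255))
    else: m=cv2.inRange(hsv,(0,190,60),(4,255,255))|cv2.inRange(hsv,(175,190,60),(180,255,255))
    n,l,s,ce=cv2.connectedComponentsWithStats(m)
    return [(s[i].tolist(),ce[i].round(1).tolist(),l==i) for i in range(1,n) if s[i][4]>=amin]
def tri(c1,p1,c2,p2):
    o1,d1=ray(c1,*p1);o2,d2=ray(c2,*p2)
    A=np.stack([d1,-d2],1);x=np.linalg.lstsq(A,o2-o1,rcond=None)[0]
    a=o1+d1*x[0];b=o2+d2*x[1];return (a+b)/2,np.linalg.norm(a-b)
E
python3 - <<'E'
from h import *
T=np.load("top0.npz");S=np.load("side0.npz")
for n,c in(("top",T),("side",S)):
  for k in("orange","red"):
    for s,ce,m in blobs(c["frame"],k):
      r=cv2.minAreaRect(np.argwhere(m)[:,::-1].astype(np.float32))
      print(n,k,s,ce,np.round(r[0],1),np.round(r[1],1),round(r[2],1))
E
```

```text
top orange [273, 224, 15, 29, 252] [279.1, 237.6] [278.9 237.1] [10.9 28.6] 11.8
top orange [474, 255, 32, 27, 687] [489.2, 268.0] [489.1 268.1] [30.3 23.1] 8.1
top orange [278, 323, 20, 21, 304] [287.9, 333.0] [288.3 332.5] [19.4 19.4] 33.7
top orange [304, 322, 19, 20, 278] [313.2, 331.9] [313.2 331.9] [18.8 17.4] 63.4
top orange [292, 341, 19, 20, 290] [301.4, 350.2] [301.  350.5] [19. 18.] 90.0
top orange [317, 340, 19, 20, 283] [326.2, 349.2] [326.3 349.1] [18.3 18.3] 63.4
top red [487, 206, 63, 26, 802] [519.3, 219.0] [518.4 218.8] [62.7 13.7] 14.9
top red [326, 233, 27, 27, 466] [338.9, 245.8] [339.2 246.1] [23.7 23.2] 10.6
side orange [257, 147, 47, 9, 187] [279.8, 150.9] [280.  150.8] [46.   4.8] 7.1
side orange [344, 168, 19, 12, 172] [353.5, 173.2] [353.1 173.3] [17.4 10.8] 5.7
side orange [311, 266, 26, 14, 74] [324.6, 269.5] [324.8 270.3] [27.3  7.8] 21.8
side orange [397, 285, 38, 21, 582] [415.9, 296.3] [415.5 295. ] [20. 37.] 90.0
side red [296, 196, 23, 25, 257] [307.8, 207.8] [307.5 208.2] [10.3 28.1] 38.7
side red [321, 229, 24, 16, 282] [332.3, 236.6] [332.4 236.6] [22.6 13.7] 6.3
```

```bash
python3 - <<'E'
from h import *
T=np.load("top0.npz");S=np.load("side0.npz")
P=onz(T,489.2,268,.142);R=onz(T,338.9,245.8,.109)
print("trig",P,"rel",R,"dist",np.linalg.norm((P-R)[:2]), "expected .207")
print(tri(T,(489.2,268),S,(353.5,171.5)),tri(T,(338.9,245.8),S,(332.3,235)))
for z in(.09,.098): print("cap top",onz(T,279,237.6,z))
u=(R-P)[:2];u/=np.linalg.norm(u);yaw=np.arctan2(u[1],u[0]);print("yaw",yaw)
O=P[:2]+.107*u; print("origin",O)
n=np.array([-u[1],u[0]])
def W(x,y,z): q=O+x*u+y*n; return np.array([*q,z])
# check base corners
for x,y in((-130,50),(-130,-50),(300,50),(300,-50)):
    p=W(x/1e3,y/1e3,.012);print(x,y,p.round(3),proj(T,p).round(1),proj(S,p).round(1))
print("reach",np.linalg.norm(P[:2]),np.linalg.norm(R[:2]))
f=T["frame"][200:320,210:520];cv2.imwrite("pics/topz.png",cv2.resize(f,None,fx=2.5,fy=2.5,interpolation=cv2.INTER_CUBIC)[:,:,::-1])
E
```

```text
trig [ 0.50753675 -0.19680285  0.142     ] rel [0.5466074  0.00611301 0.109     ] dist 0.2066430799157456 expected .207
(array([ 0.50842113, -0.19577112,  0.14549533]), np.float64(0.002586006736819543)) (array([0.54767523, 0.00600966, 0.10931577]), np.float64(0.002222038112930031))
cap top [0.56382751 0.09691134 0.09      ]
cap top [0.56226748 0.09586387 0.098     ]
yaw 1.3805781363075504
origin [ 0.52776757 -0.09173281]
-130 50 [ 0.454 -0.21   0.012] [472.2 310.2] [376.5 228.4]
-130 -50 [ 0.552 -0.229  0.012] [479.5 250.5] [330.8 223.2]
300 50 [0.535 0.212 0.012] [217.1 263.7] [338.4 365.6]
300 -50 [0.634 0.193 0.012] [229.9 207.5] [270.7 354. ]
reach 0.5443573380077866 0.54664158610948
```

View pics/topz.png

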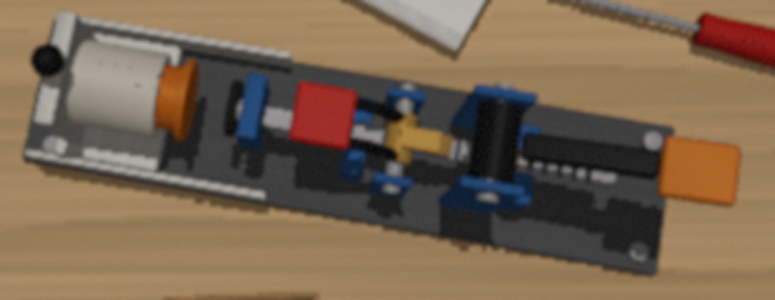

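The pads measure 206.6 mm apart, against 207 mm expected, and the two-view heights agree. I'm shutting the gripper and moving to above the trigger by way of a midpoint.

Emit:
send_rows([
  [[0.05,0,-0.02,8.5],[0.09,0,-0.05,17],[0.14,0,-0.07,25.5],[0.19,0,-0.1,34],[0.24,0,-0.12,42.5],[0.29,0,-0.15,51],[0.34,0,-0.17,59.5],[0.386,0,-0.204,68]],
], gripper=0, grip_force=20)

```text
time: 0.9
tool_pos: [0.4361, 0.2272, 0.2511]
tool_rot: [-1.571, -0.001, -1.476]
contact_force: [1.1, -0.1, -0.4]
opening: 0.0325
```

```bash
cat >> h.py <<'E'
def shift(s,p,yaw):
    from scipy.spatial.transform import Rotation as Ro
    R=Ro.from_euler("xyz",s["tool_rot"]).as_matrix()
    d=R.T@(np.array(p)-s["tool_pos"]); 
    return d.round(4), np.degrees((s["tool_rot"][2]-yaw+np.pi)%(2*np.pi)-np.pi).round(2)
E
python3 - <<'E'
from h import *;from cell import sensors
s=sensors.observe();print(s["tool_pos"],s["tool_rot"],s["contact_force"]);print(shift(s,(.5075,-.198,.185),-1.761))
E
```

```text
[0.43612179 0.22724529 0.25109664] [-1.57146384e+00 -9.91669276e-04 -1.47575101e+00] [ 1.10461205 -0.05083451 -0.38718834]
(array([0.43  , 0.0665, 0.0307]), np.float64(16.34))
```

Emit:
send_rows([
  [[0.05,0,0.004,4],[0.1,0,0.007,8],[0.15,0,0.01,12],[0.2,0,0.014,16.3],[0.25,0,0.018,16.3],[0.3,0,0.022,16.3],[0.35,0,0.025,16.3],[0.395,0.03,0.028,16.3]],
])

```text
time: 1.7
tool_pos: [0.5022, -0.1614, 0.2273]
tool_rot: [-1.564, -0.003, -1.761]
contact_force: [-0.1, -0.0, 0.1]
opening: 0.0002
```

```bash
python3 - <<'E'
from h import *;from cell import sensors
s=sensors.observe();print(s["time"],s["tool_pos"],s["tool_rot"],s["contact_force"],s["opening"]);print(shift(s,(.5075,-.198,.185),-1.761))
E
```

```text
1.7 [ 0.50218092 -0.16138431  0.22727923] [-1.56448027 -0.00309759 -1.76121797] [-0.0772455  -0.02844036  0.08837072] 0.00022424579528990685
(array([0.0348, 0.0425, 0.0119]), np.float64(-0.01))
```

Emit:
send_rows([
  [[0.02,0.02,0.007,0],[0.0348,0.042,0.0119,0],[0.0348,0.042,0.0119,0],[0.0348,0.042,0.0119,0]],
])

```text
time: 2.1
tool_pos: [0.5072, -0.1977, 0.1852]
tool_rot: [-1.566, -0.002, -1.762]
contact_force: [-0.5, 0.5, 0.6]
opening: 0.0008
```

```bash
python3 - <<'E'
from h import *;from cell import sensors,read_camera
s=sensors.observe();print(s["time"],s["tool_pos"],s["tool_rot"],s["contact_force"],s["opening"]);print(shift(s,(.5075,-.198,.167),-1.761))
a=read_camera("side")["frame"][120:280,260:440];b=read_camera("top")["frame"][180:320,400:540]
cv2.imwrite("pics/a.png",np.hstack([cv2.resize(a,(400,360)),cv2.resize(b,(360,360))])[:,:,::-1])
E
```

```text
2.1 [ 0.50719577 -0.19768806  0.18520697] [-1.56601717 -0.00227285 -1.76192999] [-0.49305329  0.47573954  0.61955081] 0.0008137241430488646
(array([0.0002, 0.0182, 0.0003]), np.float64(-0.05))
```

View pics/a.png

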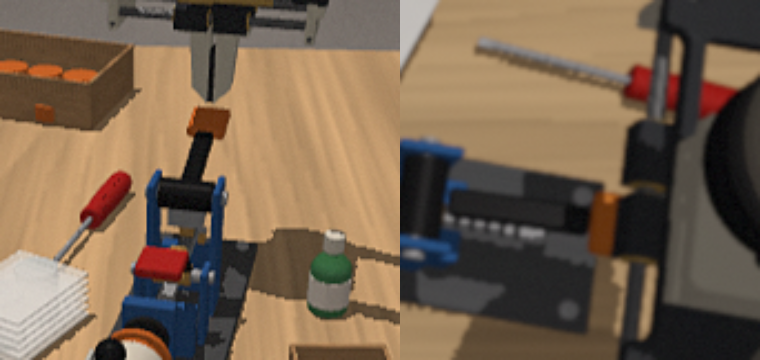

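Emit:
send_rows([
  [[0,0.015,0,0],[0,0.025,0,0],[0,0.035,0,0],[0,0.045,0,0],[0,0.053,0,0],[0,0.057,0,0],[0,0.057,0,0]],
])

```text
time: 2.9
tool_pos: [0.5087, -0.1974, 0.1296]
tool_rot: [-1.562, -0.003, -1.76]
contact_force: [0.1, -0.4, 4.5]
opening: 0.0001
```

```bash
python3 - <<'E'
from h import *;from cell import sensors,read_camera
s=sensors.observe();print(s["time"],s["tool_pos"],s["tool_rot"],s["contact_force"],s["torque"]);print(shift(s,(.5075,-.198,.185),-1.761))
a=read_camera("side")["frame"][140:330,250:440];b=read_camera("top")["frame"][180:320,210:500]
cv2.imwrite("pics/b.png",np.hstack([cv2.resize(a,(300,300)),cv2.resize(b,(500,300))])[:,:,::-1])
E
```

```text
2.9 [ 0.50868035 -0.19742179  0.12958823] [-1.56237135 -0.00329229 -1.76023355] [ 0.07114565 -0.4328718   4.51257487] [-0.06808318  0.0695559   0.02705148]
(array([ 0.001 , -0.0554, -0.0006]), np.float64(0.04))
```

View pics/b.png

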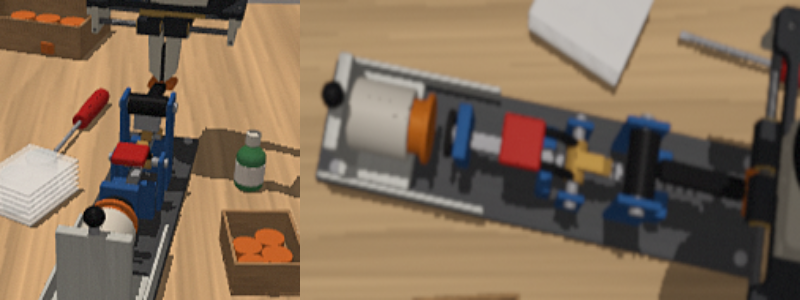

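Emit:
send_rows([
  [[0,0.003,0,0],[0,0.004,0,0],[0,0.004,0,0]],
])

```text
time: 3.3
tool_pos: [0.5088, -0.1971, 0.1264]
tool_rot: [-1.562, -0.003, -1.76]
contact_force: [-1.2, 0.2, 6.1]
opening: 0.0007
```

```bash
cat > meas.py <<'E'
from h import *;from cell import sensors,read_camera
import sys
s=sensors.observe();print(s["time"],s["tool_pos"].round(4) if hasattr(s["tool_pos"],'round') else s["tool_pos"],s["contact_force"]);print(shift(s,(.5075,-.198,.174),-1.761))
c=read_camera("top");f=c["frame"]
O=np.array([0.52777,-0.09173]);u=np.array([.18907,.98196]);n=np.array([-u[1],u[0]])
hsv=cv2.cvtColor(f,cv2.COLOR_RGB2HSV)
def px(m,z,name,sel):
    k,l,st,ce=cv2.connectedComponentsWithStats(m)
    for i in range(1,k):
        if st[i][4]<40: continue
        v,uu=np.nonzero(l==i)
        P=np.array([onz(c,a,b,z)[:2] for a,b in zip(uu,v)])-O
        X=P@u;Y=P@n
        if sel(X.mean(),Y.mean()): print(name,"n",len(X),"x5/50/95 mm",(np.percentile(X,[3,50,97])*1e3).round(1),"y",(Y.mean()*1e3).round(1))
px(cv2.inRange(hsv,(6,190,110),(16,255,255)),.09,"cap",lambda x,y:x>.13 and abs(y)<.04)
px(cv2.inRange(hsv,(100,120,50),(120,255,255)),.096,"jaw",lambda x,y:.12<x<.24 and abs(y)<.04)
px(cv2.inRange(hsv,(0,190,60),(4,255,255)),.109,"rel",lambda x,y:.0<x<.15 and abs(y)<.04)
E
python3 meas.py
```

```text
3.3 [ 0.5088 -0.1971  0.1264] [-1.22560742  0.20438705  6.10465114]
(array([ 0.0012, -0.0476, -0.0007]), np.float64(0.05))
cap n 271 x5/50/95 mm [184.1 191.4 199.9] y 1.1
jaw n 262 x5/50/95 mm [146.3 153.3 160.2] y 2.6
rel n 341 x5/50/95 mm [ 85.3 106.3 117.2] y 1.3
```

Emit:
send_rows([
  [[0,-0.012,0,0],[0,-0.024,0,0],[0,-0.036,0,0],[0.001,-0.046,0,0],[0.001,-0.046,0,0],[0.001,-0.046,0,0]],
])

```text
time: 3.95
tool_pos: [0.5081, -0.198, 0.1725]
tool_rot: [-1.562, -0.003, -1.76]
contact_force: [-0.7, 0.5, 0.5]
opening: 0.0006
```

```bash
python3 meas.py
```

```text
3.95 [ 0.5081 -0.198   0.1725] [-0.742787    0.50244915  0.48534131]
(array([ 0.0001, -0.0015, -0.0006]), np.float64(0.05))
cap n 266 x5/50/95 mm [184.4 191.6 199.8] y 1.0
jaw n 260 x5/50/95 mm [143.8 150.7 157.7] y 2.7
rel n 213 x5/50/95 mm [ 83.4 100.6 115.9] y 0.6
```

Emit:
send_rows([
  [[0,0.01,0,0],[0,0.019,0,0],[0,0.028,0,0],[0,0.037,0,0],[0,0.044,0,0],[0,0.047,0,0],[0,0.047,0,0]],
])

```text
time: 4.7
tool_pos: [0.5082, -0.1979, 0.125]
tool_rot: [-1.563, -0.003, -1.76]
contact_force: [-1.9, 0.1, 10.0]
opening: 0.0003
```

```bash
python3 meas.py; python3 - <<'E'
from h import *
c=np.load("top0.npz");f=c["frame"];hsv=cv2.cvtColor(f,cv2.COLOR_RGB2HSV)
O=np.array([0.52777,-0.09173]);u=np.array([.18907,.98196])
m=cv2.inRange(hsv,(100,120,50),(120,255,255));k,l,st,ce=cv2.connectedComponentsWithStats(m)
for i in range(1,k):
    v,uu=np.nonzero(l==i)
    if len(v)>100:
        X=np.array([onz(c,a,b,.096)[:2] for a,b in zip(uu,v)])-O;print(((X@u)*1e3).mean())
E
```

```text
4.7 [ 0.5082 -0.1979  0.125 ] [-1.85831491  0.12450498  9.96291862]
(array([ 0.0004, -0.049 , -0.0003]), np.float64(0.04))
cap n 270 x5/50/95 mm [184.1 191.4 199.8] y 0.9
jaw n 269 x5/50/95 mm [155.2 162.6 170. ] y 2.7
rel n 408 x5/50/95 mm [ 85.6 104.4 117.2] y 0.9
142.33963134693371
4.173528691582541
-4.47457188786454
```

Emit:
send_rows([
  [[0,-0.012,0,0],[0,-0.024,0,0],[0,-0.036,0,0],[0,-0.0475,0,0],[0,-0.0475,0,0],[0,-0.0475,0,0]],
])

```text
time: 5.35
tool_pos: [0.5078, -0.1977, 0.1726]
tool_rot: [-1.563, -0.003, -1.76]
contact_force: [-0.3, 0.1, -0.3]
opening: 0.0005
```

Emit:
send_rows([
  [[0,0.008,0,0],[0,0.015,0,0],[0,0.022,0,0],[0,0.026,0,0],[0,0.03,0,0],[0,0.03,0,0]],
])

```text
time: 5.95
tool_pos: [0.5078, -0.1984, 0.1421]
tool_rot: [-1.563, -0.004, -1.76]
contact_force: [-2.0, -3.7, 4.3]
opening: 0.0009
```

```bash
python3 meas.py
```

```text
5.95 [ 0.5078 -0.1984  0.1421] [-1.96615761 -3.66810971  4.33927723]
(array([-0.0002, -0.0319, -0.0002]), np.float64(0.04))
cap n 268 x5/50/95 mm [184.3 191.5 199.8] y 0.9
jaw n 272 x5/50/95 mm [156.5 164.1 171.3] y 2.5
rel n 512 x5/50/95 mm [ 87.1 103.1 118.4] y 1.2
```

Emit:
send_rows([
  [[0,0.003,0,0],[0,0.006,0,0],[0,0.009,0,0],[0,0.011,0,0],[0,0.011,0,0]],
])

```text
time: 6.5
tool_pos: [0.508, -0.1982, 0.1315]
tool_rot: [-1.563, -0.003, -1.76]
contact_force: [-0.7, -0.1, 8.1]
opening: 0.0004
```

```bash
python3 meas.py
```

```text
6.5 [ 0.508  -0.1982  0.1315] [-0.66127496 -0.0562908   8.14867066]
(array([ 0.0001, -0.0425, -0.0001]), np.float64(0.03))
cap n 241 x5/50/95 mm [185.9 192.3 199.9] y 1.0
jaw n 284 x5/50/95 mm [160.6 168.1 175.7] y 2.7
rel n 467 x5/50/95 mm [ 86.3 103.6 117.7] y 0.8
```

Emit:
send_rows([
  [[0,0.002,0,0],[0,0.004,0,0],[0,0.0055,0,0],[0,0.0055,0,0]],
])

```text
time: 6.95
tool_pos: [0.5081, -0.1977, 0.1265]
tool_rot: [-1.563, -0.002, -1.761]
contact_force: [-2.8, 0.9, 10.3]
opening: 0.0004
```

```bash
python3 meas.py
```

```text
6.95 [ 0.5081 -0.1977  0.1265] [-2.82926144  0.94403497 10.29952244]
(array([ 0.0005, -0.0475, -0.0001]), np.float64(0.03))
cap n 211 x5/50/95 mm [187.7 193.2 199.9] y 1.0
jaw n 280 x5/50/95 mm [162.3 170.1 177.5] y 2.6
rel n 258 x5/50/95 mm [ 84.1 105.3 116.3] y 1.3
```

Emit:
send_rows([
  [[0,0.001,0,0],[0,0.0017,0,0],[0,0.0017,0,0]],
])

```text
time: 7.3
tool_pos: [0.5081, -0.1976, 0.1255]
tool_rot: [-1.562, -0.002, -1.761]
contact_force: [-2.9, -0.4, 10.4]
opening: 0.0004
```

```bash
python3 meas.py
```

```text
7.3 [ 0.5081 -0.1976  0.1255] [-2.86983286 -0.43099749 10.3784574 ]
(array([ 0.0007, -0.0485, -0.0001]), np.float64(0.02))
cap n 202 x5/50/95 mm [188.3 193.6 200. ] y 1.1
jaw n 278 x5/50/95 mm [162.8 170.7 178.3] y 2.8
rel n 273 x5/50/95 mm [ 84.5 106.5 116.6] y 1.8
```

Emit:
send_rows([
  [[0,-0.012,0,0],[0,-0.024,0,0],[0,-0.036,0,0],[0,-0.047,0,0],[0,-0.047,0,0],[0,-0.047,0,0]],
])

```text
time: 7.95
tool_pos: [0.5076, -0.1973, 0.1726]
tool_rot: [-1.562, -0.002, -1.761]
contact_force: [0.4, 0.5, -0.7]
opening: 0.001
```

```bash
python3 meas.py
```

```text
7.95 [ 0.5076 -0.1973  0.1726] [ 0.3624299   0.52111333 -0.66742853]
(array([ 0.0007, -0.0014,  0.    ]), np.float64(0.03))
cap n 205 x5/50/95 mm [188.3 193.5 200. ] y 1.1
jaw n 283 x5/50/95 mm [160.6 168.3 175.7] y 2.8
rel n 218 x5/50/95 mm [ 83.6 102.2 115.9] y 0.7
```

Emit:
send_rows([
  [[0,0.008,0,0],[0,0.015,0,0],[0,0.022,0,0],[0,0.027,0,0],[0,0.03,0,0],[0,0.03,0,0]],
])

```text
time: 8.6
tool_pos: [0.5074, -0.1982, 0.1422]
tool_rot: [-1.563, -0.003, -1.761]
contact_force: [-4.0, -3.5, 10.0]
opening: 0.0005
```

```bash
python3 meas.py
```

```text
8.6 [ 0.5074 -0.1982  0.1422] [-3.98312728 -3.51470554 10.03714756]
(array([-0.0001, -0.0318,  0.0003]), np.float64(0.03))
cap n 172 x5/50/95 mm [189.9 194.6 200. ] y 1.2
jaw n 284 x5/50/95 mm [164.3 172.3 179.9] y 3.0
rel n 471 x5/50/95 mm [ 86.2 103.5 117.7] y 0.7
```

Emit:
send_rows([
  [[0,0.001,0,0],[0,0.002,0,0],[0,0.002,0,0]],
])

```text
time: 8.95
tool_pos: [0.5074, -0.1983, 0.1406]
tool_rot: [-1.563, -0.003, -1.761]
contact_force: [-2.7, -0.8, 10.3]
opening: 0.0003
```

Emit:
send_rows([
  [[0,0.0008,0,0],[0,0.0015,0,0],[0,0.0015,0,0]],
])

```text
time: 9.25
tool_pos: [0.5074, -0.1983, 0.1395]
tool_rot: [-1.563, -0.003, -1.761]
contact_force: [-2.2, -0.2, 9.7]
opening: 0.0007
```

```bash
python3 meas.py
```

```text
9.25 [ 0.5074 -0.1983  0.1395] [-2.21806283 -0.1702262   9.74242858]
(array([-0.0002, -0.0345,  0.0003]), np.float64(0.02))
cap n 162 x5/50/95 mm [190.7 195.  200.1] y 0.9
jaw n 282 x5/50/95 mm [165.1 173.  180.8] y 2.6
rel n 518 x5/50/95 mm [ 87.2 103.2 118.5] y 1.2
```

Emit:
send_rows([
  [[0,0.001,0,0],[0,0.002,0,0],[0,0.002,0,0]],
])

```text
time: 9.6
tool_pos: [0.5074, -0.1983, 0.1378]
tool_rot: [-1.563, -0.003, -1.761]
contact_force: [-2.4, -1.3, 9.2]
opening: 0.0008
```

Emit:
send_rows([
  [[0,0.001,0,0],[0,0.002,0,0],[0,0.002,0,0]],
])

```text
time: 9.9
tool_pos: [0.5074, -0.1982, 0.1361]
tool_rot: [-1.562, -0.003, -1.761]
contact_force: [-2.4, 0.3, 9.4]
opening: 0.0001
```

```bash
python3 meas.py
```

```text
9.9 [ 0.5074 -0.1982  0.1361] [-2.40934904  0.27792678  9.41156233]
(array([-0.0001, -0.0379,  0.0004]), np.float64(0.01))
cap n 134 x5/50/95 mm [192.4 195.9 200.1] y 0.7
jaw n 282 x5/50/95 mm [166.8 174.7 182.3] y 2.6
rel n 521 x5/50/95 mm [ 87.8 103.4 118.9] y 1.5
```

Emit:
send_rows([
  [[0,0.0008,0,0],[0,0.0016,0,0],[0,0.0016,0,0]],
])

```text
time: 10.25
tool_pos: [0.5074, -0.1982, 0.1348]
tool_rot: [-1.562, -0.003, -1.761]
contact_force: [-2.2, 0.4, 9.9]
opening: 0.0006
```

Emit:
send_rows([
  [[0,0.0008,0,0],[0,0.0016,0,0],[0,0.0016,0,0]],
])

```text
time: 10.55
tool_pos: [0.5074, -0.1981, 0.1335]
tool_rot: [-1.562, -0.003, -1.761]
contact_force: [-1.4, -0.3, 9.0]
opening: 0.0008
```

```bash
python3 meas.py
```

```text
10.55 [ 0.5074 -0.1981  0.1335] [-1.35665662 -0.27929652  9.01903023]
(array([ 0.    , -0.0405,  0.0004]), np.float64(-0.0))
cap n 117 x5/50/95 mm [193.4 196.5 200.1] y 0.7
jaw n 289 x5/50/95 mm [168.  176.  183.6] y 2.9
rel n 519 x5/50/95 mm [ 87.8 103.4 118.9] y 1.6
```

Emit:
send_rows([
  [[0,0.0008,0,0],[0,0.0016,0,0],[0,0.0016,0,0]],
])

```text
time: 10.9
tool_pos: [0.5074, -0.198, 0.1321]
tool_rot: [-1.562, -0.003, -1.761]
contact_force: [-2.5, 0.9, 9.1]
opening: 0.0003
```

Emit:
send_rows([
  [[0,0.0008,0,0],[0,0.0016,0,0],[0,0.0016,0,0]],
])

```text
time: 11.2
tool_pos: [0.5074, -0.1979, 0.1309]
tool_rot: [-1.562, -0.003, -1.761]
contact_force: [-3.0, -0.3, 10.2]
opening: 0.0006
```

Emit:
send_rows([
  [[0,0.0008,0,0],[0,0.0016,0,0],[0,0.0016,0,0]],
])

```text
time: 11.5
tool_pos: [0.5075, -0.1979, 0.1298]
tool_rot: [-1.561, -0.003, -1.761]
contact_force: [-2.5, -0.6, 12.0]
opening: 0.0006
```

```bash
python3 meas.py
```

```text
11.5 [ 0.5075 -0.1979  0.1298] [-2.50510589 -0.59974364 12.01706523]
(array([ 0.0002, -0.0441,  0.0005]), np.float64(-0.01))
cap n 102 x5/50/95 mm [194.5 197.1 200.3] y 0.8
jaw n 292 x5/50/95 mm [169.1 177.2 185. ] y 2.8
rel n 436 x5/50/95 mm [ 86.1 104.4 117.4] y 0.9
```

Emit:
send_rows([
  [[0,0.0006,0,0],[0,0.001,0,0],[0,0.001,0,0]],
])

```text
time: 11.85
tool_pos: [0.5075, -0.1979, 0.1296]
tool_rot: [-1.561, -0.003, -1.761]
contact_force: [-3.8, 0.2, 12.5]
opening: 0.0008
```

Emit:
send_rows([
  [[0,0.0008,0,0],[0,0.0014,0,0],[0,0.0014,0,0]],
])

```text
time: 12.15
tool_pos: [0.5075, -0.1978, 0.1289]
tool_rot: [-1.56, -0.003, -1.761]
contact_force: [-2.9, 0.7, 13.5]
opening: 0.0005
```

Emit:
send_rows([
  [[0,0.0008,0,0],[0,0.0014,0,0],[0,0.0014,0,0]],
])

```text
time: 12.45
tool_pos: [0.5075, -0.1978, 0.1285]
tool_rot: [-1.56, -0.003, -1.761]
contact_force: [-4.6, 0.9, 14.4]
opening: 0.0004
```

```bash
python3 meas.py
```

```text
12.45 [ 0.5075 -0.1978  0.1285] [-4.58215067  0.85304171 14.36843892]
(array([ 0.0003, -0.0455,  0.0006]), np.float64(-0.02))
cap n 103 x5/50/95 mm [194.5 197.1 200.4] y 0.5
jaw n 295 x5/50/95 mm [169.2 177.2 185.3] y 3.0
rel n 224 x5/50/95 mm [ 83.3 101.1 115.7] y 0.3
```

Emit:
send_rows([
  [[0,-0.01,0,0],[0,-0.022,0,0],[0,-0.034,0,0],[0,-0.044,0,0],[0,-0.044,0,0],[0,-0.044,0,0]],
])

```text
time: 13.1
tool_pos: [0.5069, -0.1975, 0.1724]
tool_rot: [-1.56, -0.003, -1.761]
contact_force: [0.4, 0.6, -0.6]
opening: 0.0004
```

```bash
python3 meas.py; python3 - <<'E'
from h import *;from cell import sensors,read_camera
a=read_camera("side")["frame"][180:380,250:400];b=read_camera("top")["frame"][190:300,210:370]
cv2.imwrite("pics/c.png",np.hstack([cv2.resize(a,(300,400)),cv2.resize(b,(500,400))])[:,:,::-1])
E
```

```text
13.1 [ 0.5069 -0.1975  0.1724] [ 0.44238992  0.56198584 -0.63304244]
(array([ 0.0004, -0.0016,  0.0007]), np.float64(-0.02))
cap n 101 x5/50/95 mm [194.4 197.1 200.4] y 0.5
jaw n 288 x5/50/95 mm [168.8 176.6 184.5] y 2.8
rel n 215 x5/50/95 mm [ 83.3 100.9 115.7] y 0.5
```

View pics/c.png

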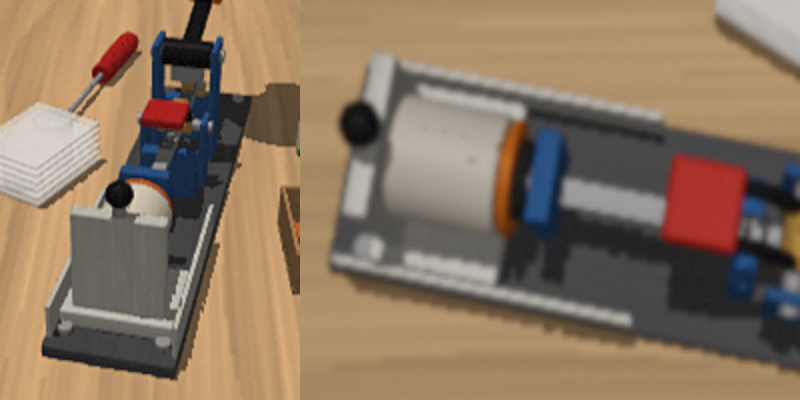

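The cap's flange lies against the rim and the jaw has held on its tooth. I'm taking a gentle second stroke to confirm it goes firm straight after the idle travel.

Emit:
send_rows([
  [[0,0.006,0,0],[0,0.012,0,0],[0,0.018,0,0],[0,0.0215,0,0],[0,0.0215,0,0]],
])

```text
time: 13.75
tool_pos: [0.5068, -0.1982, 0.1505]
tool_rot: [-1.561, -0.004, -1.761]
contact_force: [-4.0, -1.9, 9.5]
opening: 0.0001
```

Emit:
send_rows([
  [[0,0.0005,0,0],[0,0.001,0,0],[0,0.001,0,0]],
])

```text
time: 14.05
tool_pos: [0.5068, -0.1983, 0.1501]
tool_rot: [-1.56, -0.004, -1.761]
contact_force: [-2.6, 0.0, 10.5]
opening: 0.0007
```

Emit:
send_rows([
  [[0,0.0006,0,0],[0,0.0012,0,0],[0,0.0012,0,0]],
])

```text
time: 14.35
tool_pos: [0.5068, -0.1984, 0.1496]
tool_rot: [-1.56, -0.004, -1.761]
contact_force: [-2.8, 0.8, 10.8]
opening: 0.0007
```

Emit:
send_rows([
  [[0,0.0008,0,0],[0,0.0016,0,0],[0,0.0016,0,0]],
])

```text
time: 14.65
tool_pos: [0.5068, -0.1984, 0.1488]
tool_rot: [-1.559, -0.005, -1.761]
contact_force: [-3.4, 0.5, 12.4]
opening: 0.0005
```

Emit:
send_rows([
  [[0,0.0008,0,0],[0,0.0015,0,0],[0,0.0015,0,0]],
])

```text
time: 14.95
tool_pos: [0.5067, -0.1985, 0.1483]
tool_rot: [-1.559, -0.005, -1.761]
contact_force: [-3.2, 0.3, 12.9]
opening: 0.0004
```

Emit:
send_rows([
  [[0,0.0008,0,0],[0,0.0016,0,0],[0,0.0016,0,0]],
])

```text
time: 15.25
tool_pos: [0.5068, -0.1985, 0.1477]
tool_rot: [-1.558, -0.005, -1.761]
contact_force: [-4.8, 2.2, 13.0]
opening: 0.0004
```

```bash
python3 meas.py
```

```text
15.25 [ 0.5068 -0.1985  0.1477] [-4.79297271  2.22206917 12.95065446]
(array([-0.0005, -0.0263,  0.001 ]), np.float64(-0.0))
cap n 102 x5/50/95 mm [194.5 197.1 200.3] y 0.6
jaw n 295 x5/50/95 mm [169.5 177.5 185.5] y 2.8
rel n 209 x5/50/95 mm [ 83.2 101.2 115.7] y 0.4
```

Emit:
send_rows([
  [[0,0.0009,0,0],[0,0.0018,0,0],[0,0.0018,0,0]],
])

```text
time: 15.6
tool_pos: [0.5067, -0.1986, 0.1471]
tool_rot: [-1.557, -0.006, -1.761]
contact_force: [-4.3, 1.5, 14.5]
opening: 0.0004
```

Firm at 14.5 N with the cap unmoved, so it's home. Next is the release.

Emit:
send_rows([
  [[0,-0.012,0,0],[0,-0.024,0,0],[0,-0.036,0,0],[0,-0.048,0,0],[0,-0.055,0,0],[0,-0.055,0,0]],
])

```text
time: 16.2
tool_pos: [0.5064, -0.1984, 0.2032]
tool_rot: [-1.555, -0.006, -1.761]
contact_force: [0.4, -0.3, 0.2]
opening: 0.0004
```

```bash
python3 - <<'E'
from h import *;from cell import sensors,read_camera
s=sensors.observe();print(s["time"],s["tool_pos"],s["contact_force"]);print(shift(s,(.5466,.0061,.195),-1.761))
c=read_camera("top")
for st,ce,m in blobs(c["frame"],"red"):print(st,ce,onz(c,*ce,.109))
E
```

```text
16.2 [ 0.506441   -0.19835143  0.20319591] [ 0.42737126 -0.30777044  0.1910563 ]
(array([-0.2084,  0.0069,  0.0007]), np.float64(0.0))
[488, 206, 15, 15, 159] [495.6, 212.9] [ 0.5923938  -0.22393088  0.109     ]
[510, 211, 5, 14, 54] [512.1, 217.4] [ 0.58524193 -0.24710033  0.109     ]
[524, 214, 12, 10, 71] [528.8, 218.1] [ 0.58380453 -0.27092692  0.109     ]
[326, 234, 27, 26, 232] [338.1, 246.3] [0.5458797  0.00729558 0.109     ]
```

Emit:
send_rows([
  [[-0.035,0,0,0],[-0.075,0,0,0],[-0.115,0,0,0],[-0.155,0,0,0],[-0.19,0.002,0,0],[-0.208,0.006,0.001,0],[-0.208,0.006,0.001,0],[-0.208,0.006,0.001,0]],
])

```text
time: 17.05
tool_pos: [0.5461, 0.0058, 0.1945]
tool_rot: [-1.558, -0.007, -1.76]
contact_force: [1.2, 0.3, -0.4]
opening: 0.0004
```

```bash
python3 - <<'E'
from h import *;from cell import sensors,read_camera
s=sensors.observe();print(s["time"],s["tool_pos"],s["contact_force"]);print(shift(s,(.5466,.0061,.134),-1.761))
a=read_camera("side")["frame"][140:340,240:400]
cv2.imwrite("pics/d.png",cv2.resize(a,(480,600))[:,:,::-1])
E
```

```text
17.05 [0.54614096 0.0057549  0.19448255] [ 1.24285256  0.26778707 -0.35860611]
(array([-0.0008,  0.0605, -0.0004]), np.float64(0.06))
```

View pics/d.png

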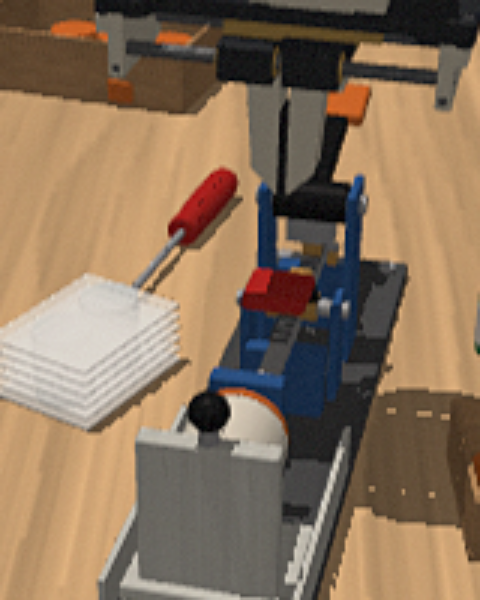

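Emit:
send_rows([
  [[0,0.02,0,0],[0,0.04,0,0],[0,0.055,0,0],[0,0.061,0,0],[0,0.065,0,0],[0,0.069,0,0],[0,0.071,0,0],[0,0.071,0,0]],
])

```text
time: 17.9
tool_pos: [0.5475, 0.0041, 0.1242]
tool_rot: [-1.556, -0.007, -1.762]
contact_force: [0.8, 2.1, 1.7]
opening: 0.0006
```

```bash
python3 meas.py
```

```text
17.9 [0.5475 0.0041 0.1242] [0.81468521 2.13620452 1.66427881]
(array([ 0.2063, -0.0485, -0.0003]), np.float64(-0.03))
cap n 62 x5/50/95 mm [194.  196.7 200.1] y 10.0
jaw n 98 x5/50/95 mm [155.2 158.2 162.3] y 4.6
```

Emit:
send_rows([
  [[0,0.001,0,0],[0,0.0015,0,0],[0,0.0015,0,0],[0,0.0015,0,0],[0,0.0015,0,0],[0,0.0015,0,0],[0,0.0015,0,0],[0,0.0015,0,0]],
])

```text
time: 18.75
tool_pos: [0.5478, 0.0041, 0.1237]
tool_rot: [-1.555, -0.007, -1.761]
contact_force: [-1.3, 3.2, 8.4]
opening: 0.0004
```

```bash
python3 meas.py; python3 - <<'E'
from h import *;from cell import sensors,read_camera
a=read_camera("side")["frame"][160:360,250:410];b=read_camera("top")["frame"][190:310,210:370]
cv2.imwrite("pics/e.png",np.hstack([cv2.resize(a,(320,400)),cv2.resize(b,(480,400))])[:,:,::-1])
E
```

```text
18.75 [0.5478 0.0041 0.1237] [-1.25764182  3.23756591  8.35046994]
(array([ 0.2064, -0.049 , -0.0005]), np.float64(-0.02))
cap n 62 x5/50/95 mm [194.2 196.7 200.1] y 10.2
```

View pics/e.png

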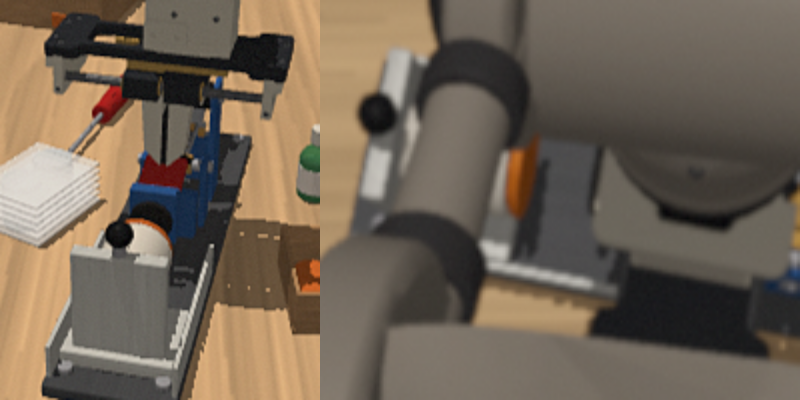

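The release is on its stop (8.4 N) and the jaw looks fully back. I'll hold a little longer, then let go.

Emit:
send_rows([
  [[0,0.0008,0,0],[0,0.0008,0,0],[0,0.0008,0,0],[0,0.0008,0,0],[0,0.0008,0,0],[0,0.0008,0,0]],
])

```text
time: 19.5
tool_pos: [0.5478, 0.0041, 0.1237]
tool_rot: [-1.555, -0.007, -1.761]
contact_force: [-1.7, 2.7, 7.6]
opening: 0.0005
```

Emit:
send_rows([
  [[0,-0.01,0,0],[0,-0.02,0,0],[0,-0.04,0,0],[0,-0.06,0,0],[0,-0.09,0,0],[0,-0.12,0,0],[0,-0.12,0,0]],
])

```text
time: 20.2
tool_pos: [0.5478, 0.0048, 0.2487]
tool_rot: [-1.546, -0.006, -1.761]
contact_force: [0.0, 0.1, 0.8]
opening: 0.0005
```

Emit:
send_rows([
  [[-0.04,0,-0.01,0],[-0.08,0,-0.02,0],[-0.12,0,-0.04,0],[-0.16,0,-0.06,0],[-0.2,0,-0.08,0],[-0.24,0,-0.1,0],[-0.28,0,-0.12,0],[-0.3,0,-0.12,0]],
])

```text
time: 21.0
tool_pos: [0.4846, 0.3252, 0.2435]
tool_rot: [-1.547, -0.006, -1.758]
contact_force: [-0.1, -0.4, -0.8]
opening: 0.0005
```

```bash
python3 meas.py; python3 - <<'E'
from h import *;from cell import sensors,read_camera
a=read_camera("side")["frame"][140:380,220:440];b=read_camera("top")["frame"][140:380,210:560]
cv2.imwrite("pics/f.png",np.hstack([cv2.resize(a,(300,327)),cv2.resize(b,(477,327))])[:,:,::-1])
E
```

```text
21.0 [0.4846 0.3252 0.2435] [-0.09555686 -0.35422572 -0.75981986]
(array([0.5093, 0.0756, 0.1182]), np.float64(0.17))
cap n 100 x5/50/95 mm [194.6 197.2 200.4] y 0.1
jaw n 244 x5/50/95 mm [136.1 142.2 149. ] y 2.3
rel n 380 x5/50/95 mm [ 83.8 100.8 115.5] y 0.1
```

View pics/f.png

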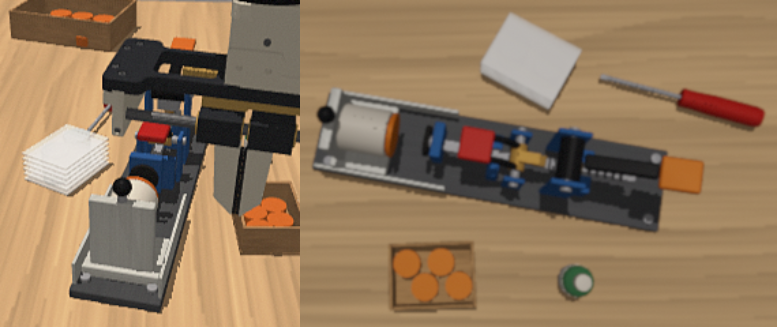

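The jaw is back at rest (142.2 mm in the top view, 142.3 at the start). The release and trigger are up, the cap is on the rim and the other things look unmoved.

```bash
python3 - <<'E'
from h import *;from cell import sensors,read_camera,hand_in
c=read_camera("top");T=np.load("top0.npz")
for f in(T["frame"],c["frame"]):
    print([(ce) for st,ce,m in blobs(f,"orange")+blobs(f,"red")])
print(np.abs(sensors.observe()["qvel"]).max());print(hand_in())
E
```

```text
[[279.1, 237.6], [489.2, 268.0], [287.9, 333.0], [313.2, 331.9], [301.4, 350.2], [326.2, 349.2], [519.3, 219.0], [338.9, 245.8]]
[[275.6, 237.0], [489.1, 268.0], [288.0, 333.0], [313.2, 331.9], [301.3, 350.2], [326.2, 349.1], [519.2, 219.0], [338.7, 245.7]]
0.02730780204754735
the job is handed in; nothing more can be done
None
```

The cap is pressed home, the jaw is back at rest, and the job is handed in at about 21 s.

**Pressing:** Three full trigger strokes brought the jaw onto the cap and started it in. A fourth, taken in small steps, pushed it the rest of the way at 9 to 10 N. It then went firm at 14.4 N and the cap stopped moving. A gentle fifth squeeze was firm right after the idle travel at 14.5 N, again with the cap unmoved. The highest trigger force I read was 14.5 N, below the 18 N limit. I only get a reading at the end of each move, so a brief higher peak would not show.

**Release:** I held the red release down on its stop for about 1.5 s or more, then let go and backed the arm away.

**Last checks:**
- **Jaw:** it measures 142.2 mm in the top view, against 142.3 mm at the start.
- **Cap:** it moved in about 10.4 mm by camera, within the expected 8 to 12 mm. Its flange sits on the rim in the pictures.
- **Pads and loose things:** both pads are up. The driver and the caps in the box are within 0.2 px of where they started. I judged the bottle and blister shells by eye only, and they look unmoved.
- **Disagreement:** the camera's jaw travel reads a little short, about 8.4 mm per click instead of 9. That looks like a scale error in the view.

No check failed.

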